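# Clamp a printing block into its carriage

## Robot

A 6-joint arm with a two-finger parallel gripper is mounted at the origin on the work surface. World frame = base frame: x ahead of the robot, y to its left, z up, the work surface at z = 0. Lengths are in m, angles in rad, forces in N, time in s.
With the tool pointing down it reaches from about 0.25 to 0.775 m from the base axis. Payload 4 kg.
Tool frame: the origin (TCP) lies midway between the tips of the shut fingers; the grasp point (between the pads) lies 19 mm behind it; z points along the fingers, y is the line along which they close (so a half turn about z gives the same grasp; the last joint's range is limited). The gripper opens to 94 mm and grips with 3 to 60 N. Pads are 16 mm wide; open, the fingers measure 119 mm over their backs; the gripper's body (75 mm by 177 mm) begins 78 mm behind the grasp point.
Start: joints at [1.181, 0.087, 1.371, -0, 1.684, -0.103], TCP at [0.156, 0.528, 0.206] pointing down, gripper open.
Joint ranges: [-3.1, 3.1], [-0.76, 2.03], [0.27, 2.55], [-1.08, 4.22], [0.17, 2.65], [-2.57, 2.57]. Speed limits (rad/s): [2.79, 2.79, 3.14, 3.14, 3.14, 3.14].

## Interface

Orientations are given as [roll, pitch, yaw] about the fixed x, y, z axes, in that order (R = Rz(yaw) Ry(pitch) Rx(roll)).
In Python, from bench import get_obs, snapshot, close_job gives the robot as it stands. The module is installed in compiled form; this text tells all that it offers.
- The arm moves only by the tool drive_tool, never from a script. Its argument "commands" is a list of rows, each a list of 6 numbers: the shift along the tool's x, y, z in units of 0.04 m (1.0 is 0.04 m), then the turn, a rotation vector about the tool's x, y, z in units of 0.1 rad (1.0 is 0.1 rad). In form: [[dx, dy, dz, wx, wy, wz], ...]. A call has 1 to 20 rows; each row shifts and turns the commanded pose from where the row before left it, along the tool's axes as they then stand; what a row does not reach is not made up. A row lasts 1/8 s, in which the tool goes at most 62.5 mm and 10.7 degrees, less where a joint would pass 70% of its speed; a pose out of reach is approached as far as the arm can. A call with a number of a shift or a turn outside -1 to 1 is refused whole. A call with a gripper value outside its range is refused whole. "gripper" is the closure, from 0 (fully open) to 1 (shut), set as the call begins (left out, the last holds). The fingers move at their own pace and stop on an object; the grip force is fixed at half the most. Time passes only in rows, so rows that do not move let the fingers close. It gives the time, the measured TCP pose, the force, the opening and the grip force at its end, in the units of the state.
- get_obs(): the state, without advancing time (a new reading comes with each control period).
- snapshot(name): name is "scene" or "top"; returns a dict with "image" (480x640x3 uint8, blue, green, red), "range_z" (480x640 float32, m along the optical axis (not along the pixel's ray), 0 where there is no reading), "fx", "fy", "cx", "cy" (pixels), "rvec" (rotation vector, rad) and "tvec" (3), from world to camera coordinates, as OpenCV has them. Camera axes: x right, y down, z forward; pixel columns grow to the right and rows downward; lengths in m; the calibration is good to about 2 mm. A picture is of the moment at which its call begins.
- close_job(): hands the job in; it is judged then, once.
The state is a dict: "time": time; "joint_positions": joint angles; "qvel": joint speeds; "joint_torque": joint torques, N m; "tool_pos": TCP position; "ee_rot": TCP orientation; "wrist_force": force on the tool from outside, world axes, zero at the start; "wrist_torque": the same for the moment, N m; "width": finger opening in m; "finger_force": force on a finger pad.
Only numpy, scipy, OpenCV 4.12 (cv2) and the standard library are available. Lean on these libraries where they do the work, as an engineer would, in place of code of your own. Each camera call takes 0.05 s, during which the arm holds its last target. There are 200 camera calls.

## Task

Take the printing block with the steel keeper out of the rack, stand it on the rubber mat and let go, then take it by the sides of its grip and set it in the carriage's cradle, keeper towards the latch. Then hook the latch's hoop over the keeper and push the red lever over fully home, so that the block is clamped. Leave everything else where it is, never tip the block over and do not drop it.

Things in the scene. Friction and masses are not known exactly. Their poses are not given: they have to be found in the camera images.
- print_block: the block to mount: mid-brown carved wood, 100 x 52 x 36 mm (x,y,z; plain numbers here and below are mm), about 0.5 kg, face down, pale wooden grip on top, steel keeper at one end; the only block with a keeper; in any slot of the rack. Origin: centre of underside; +x runs from keeper end to the other end, z up
- grip (a point): centre of the block's grip: at block x 15, z 54; the grip is 46 long (x) x 26 wide (y) x 36 high (block z 36 to 72)
- keeper (a point): middle of the keeper's inner face (towards the grip): block x -42, z 46. The keeper is an upright 24 wide (y), 6 thick, block z 36 to 56; its top, z 50 to 56, overhangs 5 mm towards the grip as a lip. The hoop's bar ends here, under the lip
- rack: fixed plywood rack, three slots side by side, blocks stand in them with x along the rack's x. Origin: centre of underside. Slot centres y -64, 0, +64; slots 58 wide, ends open; floor 6 thick; partitions 75 high over the table. Beside a grip only 16 mm is free: there a block can be taken only by the two ends of its grip (46), not by its sides
- mat: fixed black rubber mat, 140 x 140 x 4; origin: centre of underside; for setting the block down
- carriage: fixed carriage: blue cradle and draw latch. Origin: on the table under the cradle's centre; +x from latch to cradle, z up. Cradle floor z 14; room x -52 to 53, y -28.5 to 28.5; side rails to z 25; stop to z 46 at the latch end; post to z 95 at the other end, 15 mm from the grip, so hold the grip by its sides here. Block x along carriage x. Latch riser x -200 to -60, 52 wide, 30 high
- lever_pivot (a point): the lever's fixed pivot axis, along the carriage's y: at carriage x -110, y 0, z 58. Lever and hoop move in the carriage's x-z plane
- lever (a joint): angle of the red lever (rad): 0 closed, on its stop, pointing away from the cradle, tip 10 degrees below level; 1.75 upright; 2.3 stop, leaning to the cradle. Stays where left (friction 0.06 N m). Starts at 0.7 to 1.0. With the hoop hooked, closing it takes a few N near the tip until past center (near 0.17), then tension holds it shut
- lever_tip (a point): end of the lever, 75 mm from its pivot; lever 20 wide, 8 thick
- hoop_bar (a point): middle of the hoop's cross bar, 8 dia, along carriage y, with a free-turning yellow roller of 14 dia at each end, outer faces 62 apart, wider than the block: pinch it across these; the bar then turns freely in the grasp. The hoop straddles the lever, swings freely on a pin on the lever; starts folded back, away from the cradle, on a stop
- hoop_pin (a point): the hoop's pin on the lever, 20 mm from the lever's pivot towards its tip; bar to pin 85 mm. At first the bar cannot reach past the lip. Draw the hoop over taut, so that the lever trails it upright (about 3 N; swung slack, the lever may run ahead and jam at its stop); then the bar goes down behind the lip, some 15 mm past the keeper's face, on to the block's top
- hoop (a joint): stretch of the hoop's spring legs (m): 0 slack, 3500 N/m, 0.004 to 0.005 when clamped
- block_b: another printing block of the same form and size in the rack, green grip, no keeper (bystander)
- block_c: another printing block of the same form and size in the rack, black grip, no keeper (bystander)
- paste_jar: closed green jar with white lid, 64 dia x 85 high (bystander)
- bowl: white bowl, 100 dia x 45 high (bystander)
- brush: brush lying on the table (bystander)
- wash_bottle: blue bottle, 60 dia x 170 high (bystander)
- mallet: hammer lying on the table (bystander)
There are look-alikes about, which are no part of the job. What is shaped like the print_block but purple is not meant.

How it is judged:
On the way, in this order (a step that is already met when the one before it is completed fails the run):
1. the block stands on the mat, let go (horizontal distance between print_block and mat below 0.06 m and z of print_block in the frame of mat below 0.008 m and angle between print_block's own z axis and vertical below 0.05 rad and contact force between each of the arm, the fingers and print_block below 0.2 N and linear speed of print_block below 0.02 m/s), for 0.15 s.
2. the block is down in the cradle, keeper towards the latch, let go, the lever still up (x of print_block in the frame of carriage between -0.007 and 0.008 m and y of print_block in the frame of carriage between -0.005 and 0.005 m and z of print_block in the frame of carriage between 0.01 and 0.019 m and angle between the x axis of print_block and the x axis of carriage, either way round below 0.08 rad and angle between the z axis of print_block and the z axis of carriage, either way round below 0.06 rad and x of keeper in the frame of carriage below 0 m and contact force between the fingers and print_block below 0.2 N and value of joint lever above 0.4 rad), for 0.15 s.
3. the hoop's bar is down behind the keeper with the lever still up (x of print_block in the frame of carriage between -0.007 and 0.008 m and y of print_block in the frame of carriage between -0.005 and 0.005 m and z of print_block in the frame of carriage between 0.01 and 0.019 m and angle between the x axis of print_block and the x axis of carriage, either way round below 0.08 rad and angle between the z axis of print_block and the z axis of carriage, either way round below 0.06 rad and x of keeper in the frame of carriage below 0 m and x of hoop_bar in the frame of print_block between -0.041 and -0.009 m and z of hoop_bar in the frame of print_block below 0.048 m and y of hoop_bar in the frame of print_block between -0.01 and 0.01 m and value of joint lever above 0.6 rad), for 0.1 s.
At the end, for the whole second after the job is handed in: Block down in the cradle, keeper to the latch (7 mm along, 5 mm across, 5 mm in height, 0.08 rad turn, 0.06 rad tilt), at rest, let go; the hoop bar behind the keeper below its lip, stretched over 2.5 mm; the lever within 0.1 rad of closed (x of print_block in the frame of carriage between -0.007 and 0.008 m and y of print_block in the frame of carriage between -0.005 and 0.005 m and z of print_block in the frame of carriage between 0.01 and 0.019 m and angle between the x axis of print_block and the x axis of carriage, either way round below 0.08 rad and angle between the z axis of print_block and the z axis of carriage, either way round below 0.06 rad and x of keeper in the frame of carriage below 0 m and x of hoop_bar in the frame of print_block between -0.041 and -0.009 m and z of hoop_bar in the frame of print_block below 0.048 m and y of hoop_bar in the frame of print_block between -0.01 and 0.01 m and value of joint lever below 0.1 rad and value of joint hoop above 0.0025 m and linear speed of print_block below 0.01 m/s and contact force between the fingers and print_block below 0.2 N); the robot touches nothing.
It fails at once if a bystander is moved by over 30 mm (distance of any of block_b, block_c, paste_jar, bowl, brush, wash_bottle, mallet from where it was at the start of the episode above 0.03 m).
It fails at once if the printing block is tipped over (over 0.6 rad) (angle between print_block's own z axis and vertical above 0.6 rad).
It fails at once if the block is dropped (moves at over 0.4 m/s while nothing holds it) (linear speed of print_block above 0.4 m/s and contact force between the fingers and print_block below 0.05 N).
It also fails if it takes over 69 s, if anything falls off the work surface, if the arm or the gripper's body presses on something with over 40 N, if the wrist force passes 120 N, or if a joint passes its speed limit or range.

## Working session

There is one attempt and no reset: what is moved stays moved. The work goes in short steps, Python scripts to look and compute and a tool call to move; the robot and the scene stay as the last step left them, time stands still between calls to the robot, and variables do not carry over. Pictures are saved under pics/ and viewed, at most 10 in all, crops included, and the job is handed in when it is done.

Besides the shell and the picture viewer there is one more tool, called after "Request:" by a JSON object that holds its "api" and its "payload", one argument or row to a line. drive_tool: Moves the arm, as the interface text tells. Its arguments: {"type":"object","properties":{"commands":{"type":"array"},"gripper":{"type":"number"}},"required":["commands"]}

```bash
mkdir -p pics
cat > h.py <<'E'
import numpy as np, cv2
from bench import get_obs, snapshot, close_job
def cam(n):
    s=snapshot(n); R=cv2.Rodrigues(np.array(s["rvec"],float))[0]; t=np.array(s["tvec"],float).ravel()
    return s,R,t
def cloud(s,R,t):
    z=s["range_z"].astype(float); v,u=np.mgrid[0:480,0:640]
    P=np.stack([(u-s["cx"])/s["fx"]*z,(v-s["cy"])/s["fy"]*z,z],-1)
    W=(P-t)@R; W[z==0]=np.nan
    return W
E
python3 - <<'E'
from h import *
for n in("scene","top"):
    s,R,t=cam(n); cv2.imwrite(f"pics/{n}0.png",s["image"]); W=cloud(s,R,t)
    np.savez(f"{n}0.npz",W=W,im=s["image"],R=R,t=t,K=[s["fx"],s["fy"],s["cx"],s["cy"]])
    print(n,-R.T@t,R[2],s["fx"])
o=get_obs();print(o)
E
```

```text
scene [0.98751889 0.49489463 0.51023064] [-0.51018188 -0.65589433 -0.55634258] 448.7494177845985
top [ 0.45897549 -0.051869    0.96235951] [ 0.12618848 -0.01991228 -0.99180642] 525.4058096872743
{'time': 0.1, 'joint_positions': array([ 1.18089268e+00,  8.79005081e-02,  1.37209390e+00, -4.25229764e-05,
        1.68362408e+00, -1.03081818e-01]), 'qvel': array([-0.00139075, -0.00070918, -0.00139286, -0.00096417, -0.00109208,
       -0.00023336]), 'joint_torque': array([ 2.11090832e-03, -3.41250587e+01, -3.03301692e+01,  7.20332866e-02,
        3.04430723e-02, -1.03332959e-04]), 'tool_pos': array([0.15541502, 0.52706132, 0.20441531]), 'ee_rot': array([-3.13957323e+00, -1.66418529e-04,  2.85476591e+00]), 'wrist_force': array([ 0.45853559,  0.33184608, -0.6307663 ]), 'wrist_torque': array([ 0.01754723, -0.03863964, -0.04925386]), 'finger_force': 0.0, 'width': 0.09398295008688516}
```

View pics/scene0.png

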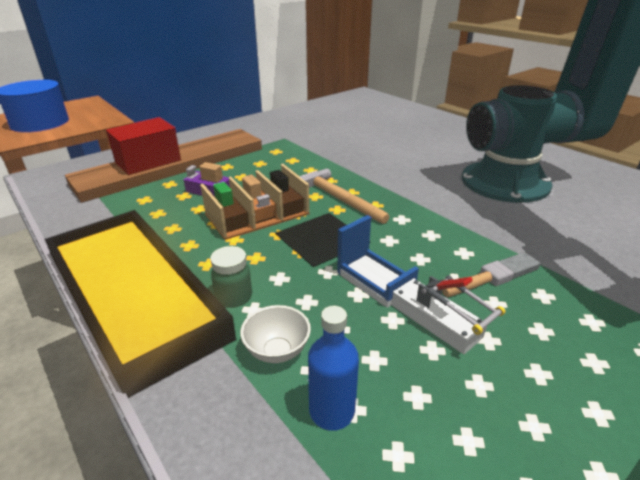

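View pics/top0.png

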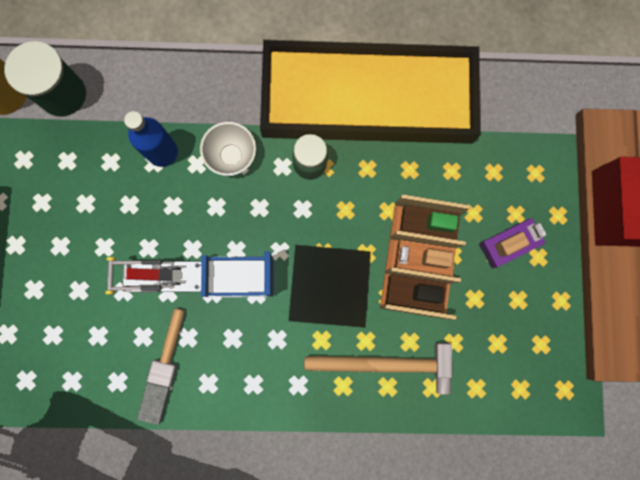

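The pictures show a three-slot rack at top view (425,258). Candidates are the middle block at (425,257), with pale grip (438,258) and grey keeper (405,255); the green-grip block (445,220); the black-grip block (430,292); and the purple look-alike (515,242). The middle one fits: it is brown with a pale grip and has a keeper. The mat is at (330,286), the cradle at (236,276), and the latch at (150,275), with the hoop folded back to (110,276). I'll confirm the block with one crop while measuring.

Run:
```python
from h import *
d=np.load("top0.npz");W=d["W"];im=d["im"]
c=cv2.resize(im[185:330,375:560],None,fx=4,fy=4,interpolation=cv2.INTER_CUBIC);
c2=cv2.resize(im[240:310,95:285],None,fx=4,fy=4,interpolation=cv2.INTER_CUBIC);
c2=cv2.copyMakeBorder(c2,0,0,0,0,cv2.BORDER_CONSTANT);w=max(c.shape[1],c2.shape[1])
p=lambda a:cv2.copyMakeBorder(a,0,0,0,w-a.shape[1],cv2.BORDER_CONSTANT)
c=c[:,:];o=np.vstack([p(c),p(c2)])
o=o[:,:800]; o=cv2.resize(o,None,fx=.69,fy=.69) if o.shape[0]>600 else o
cv2.imwrite("pics/crop1.png",o)
hsv=cv2.cvtColor(im,cv2.COLOR_BGR2HSV)
def rep(n,m):
    m=m&np.isfinite(W[...,2]); P=W[m]; v,u=np.nonzero(m)
    if len(P)<5: print(n,len(P));return
    r=cv2.minAreaRect((P[:,:2]*1000).astype(np.float32))
    print(n,len(P),"px",u.mean().round(1),v.mean().round(1),"z",np.percentile(P[:,2]*1000,[5,50,95]).round(1),"med",(np.median(P,0)*1000).round(1),"rect",np.round(r[0],1),np.round(r[1],1),round(r[2],2))
def box(a,b,c_,d_):
    m=np.zeros(im.shape[:2],bool);m[b:d_,a:c_]=1;return m
H,S,V=[hsv[...,i] for i in range(3)];Z=W[...,2]
rep("grip",box(418,243,460,272)&(Z>.07)&(Z<.085)&(S>60))
rep("keeper",box(398,243,415,270)&(Z>.055)&(Z<.07))
rep("parts",box(375,190,475,325)&(Z>.068)&(Z<.09)&True)
rep("mat",box(280,235,380,335)&(V<45)&(Z<.02))
rep("cradlefloor",box(195,250,275,305)&(S<60)&(V>120)&(Z>.005)&(Z<.022))
B=(H>100)&(H<130)&(S>120)
rep("blue",box(195,250,280,305)&B)
rep("rails",box(195,250,280,305)&B&(Z>.018)&(Z<.032))
rep("post",box(195,250,280,305)&B&(Z>.085))
rep("stop",box(195,250,215,305)&B&(Z>.035)&(Z<.055))
rep("red",box(115,255,185,295)&((H<8)|(H>172))&(S>120))
rep("yellow",box(95,250,125,300)&(H>18)&(H<35)&(S>120))
rep("riser",box(95,245,205,305)&(Z>.025)&(Z<.034))
```

```text
grip 425 px 439.2 257.3 z [74.2 78.  80.5] med [ 558.  -275.3   78. ] rect [ 560.1 -275.9] [39.  78.6] 9.63
keeper 102 px 404.2 253.4 z [57.3 62.4 65.3] med [ 565.8 -218.5   62.4] rect [ 565.5 -219.2] [11.5 24.4] 82.19
parts 2398 px 433.1 255.9 z [71.3 76.5 80.1] med [ 558.8 -268.7   76.5] rect [ 561.3 -257.9] [120.5 198.6] 82.16
mat 5475 px 329.7 285.8 z [1.7 4.5 7.3] med [509.5 -93.4   4.5] rect [510.4 -93.8] [135.7 136.1] 86.46
cradlefloor 1800 px 236.0 276.5 z [11.9 14.7 17.7] med [521.9  75.9  14.7] rect [519.8  79.2] [ 86. 143.] 4.87
blue 704 px 238.9 273.5 z [23.7 46.6 97. ] med [526.2  58.1  46.6] rect [522.6  71.3] [ 69.9 123.3] 1.24
rails 243 px 236.7 273.0 z [23.  25.4 28.6] med [552.1  71.8  25.4] rect [523.2  75.8] [66.4 99.3] 1.24
post 262 px 267.3 273.1 z [87.4 95.3 98. ] med [523.5  13.9  95.3] rect [523.7  14.6] [69.6  9.7] 1.99
stop 197 px 203.8 274.7 z [39.5 46.3 49.3] med [522.8 127.5  46.3] rect [521.4 128.3] [69.9  8. ] 2.42
red 335 px 142.6 273.8 z [ 76.8  92.4 107.2] med [517.7 218.5  92.4] rect [518.  218.8] [17.5 42. ] 2.59
yellow 47 px 109.6 275.5 z [63.4 67.7 70.4] med [489.5 281.2  67.7] rect [516.3 294.8] [61.3 38.1] 0.42
riser 1231 px 169.7 277.0 z [28.  30.8 33.3] med [514.6 175.9  30.8] rect [518. 205.] [ 51.  136.7] 2.52
```

View pics/crop1.png

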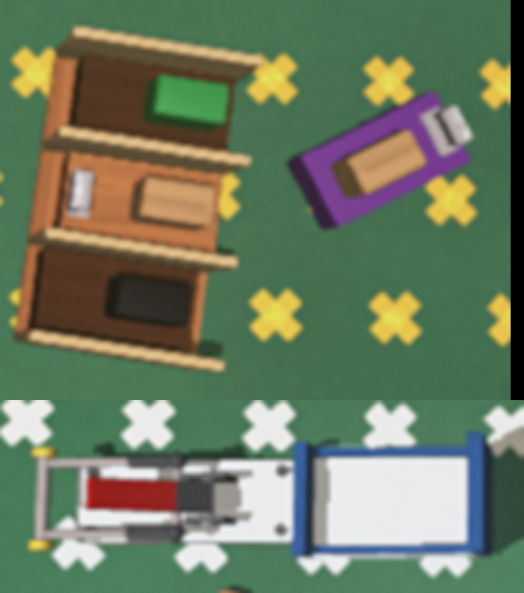

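The crop confirms it: the middle block is brown, with a pale grip and a steel keeper on its left end (+y side). Its surroundings are clear. I'll work out the first moves.

```bash
cat >> h.py <<'E'
from scipy.spatial.transform import Rotation as Ro
def go(xyz,yaw):
    "total tool-frame shift (units .04 m) in the frame AFTER / BEFORE the turn, and the turn (units .1 rad)"
    o=get_obs(); R0=Ro.from_euler('xyz',o["ee_rot"]); R1=Ro.from_euler('xyz',[np.pi,0,np.radians(yaw)])
    d=np.array(xyz)-o["tool_pos"]
    print("t",round(o["time"],2),"pos",o["tool_pos"].round(4),"rpy",np.degrees(o["ee_rot"]).round(2),"w",round(o["width"],4),"F",o["wrist_force"].round(1))
    print("turn",(R0.inv()*R1).as_rotvec().round(4)*10,"shift before",(R0.inv().apply(d)/.04).round(3),"after turn",(R1.inv().apply(d)/.04).round(3))
E
python3 - <<'E'
from h import *
go([.558,-.276,.20],172.2)
E
```

```text
t 0.1 pos [0.1554 0.5271 0.2044] rpy [-1.7988e+02 -1.0000e-02  1.6357e+02] w 0.094 F [ 0.5  0.3 -0.6]
turn [-0.02  -0.003 -1.507] shift before [-15.333 -16.409   0.141] after turn [-12.696 -18.525   0.11 ]
```

Request:
{"api": "drive_tool", "payload": {
  "commands": [
    [0, 0, 0, 0, 0, -0.75],
    [-0.3, -0.5, 0, 0, 0, -0.75],
    [-0.69, -1, 0, 0, 0, 0],
    [-0.69, -1, 0, 0, 0, 0],
    [-0.69, -1, 0, 0, 0, 0],
    [-0.69, -1, 0, 0, 0, 0],
    [-0.69, -1, 0, 0, 0, 0],
    [-0.69, -1, 0, 0, 0, 0],
    [-0.69, -1, 0, 0, 0, 0],
    [-0.69, -1, 0, 0, 0, 0],
    [-0.69, -1, 0, 0, 0, 0],
    [-0.69, -1, 0, 0, 0, 0],
    [-0.69, -1, 0, 0, 0, 0],
    [-0.69, -1, 0, 0, 0, 0],
    [-0.69, -1, 0, 0, 0, 0],
    [-0.69, -1, 0, 0, 0, 0],
    [-0.69, -1, 0, 0, 0, 0],
    [-0.69, -1, 0, 0, 0, 0],
    [-0.69, -1, 0, 0, 0, 0],
    [-0.3, -0.5, 0, 0, 0, 0]
  ],
  "gripper": 0.28
}}

```text
time: 2.6
tool_pos: [0.5446, -0.2557, 0.2039]
ee_rot: [3.141, -0.002, 3.003]
wrist_force: [0.1, 0.2, -0.1]
width: 0.0677
finger_force: 0.0
```

Run:
```python
from h import *
go([.558,-.276,.20],172.2)
```

```text
t 2.6 pos [ 0.5446 -0.2557  0.2039] rpy [ 1.7996e+02 -1.2000e-01  1.7206e+02] w 0.0677 F [ 0.1  0.2 -0.1]
turn [ 0.007 -0.021 -0.025] shift before [-0.402 -0.456  0.095] after turn [-0.401 -0.457  0.096]
```

Request:
{"api": "drive_tool", "payload": {
  "commands": [
    [-0.2, -0.2, 0, 0, 0, 0],
    [0, 0, 1, 0, 0, 0],
    [0, 0, 1, 0, 0, 0],
    [0, 0, 0.6, 0, 0, 0],
    [0, 0, 0, 0, 0, 0],
    [0, 0, 0, 0, 0, 0]
  ]
}}

```text
time: 3.35
tool_pos: [0.5519, -0.2625, 0.1029]
ee_rot: [-3.141, 0.002, 3.005]
wrist_force: [0.3, 0.0, 1.3]
width: 0.0678
finger_force: 0.0
```

Run:
```python
from h import *
go([.558,-.276,.047],172.2)
s,R,t=cam("scene");c=s["image"][130:250,180:330];cv2.imwrite("pics/c2.png",cv2.resize(c,None,fx=5,fy=5)[:600,:800])
```

```text
t 3.35 pos [ 0.5519 -0.2625  0.1029] rpy [-1.7997e+02  1.1000e-01  1.7220e+02] w 0.0678 F [0.3 0.  1.3]
turn [-0.006  0.019 -0.001] shift before [-0.194 -0.313  1.399] after turn [-0.197 -0.314  1.398]
```

View pics/c2.png

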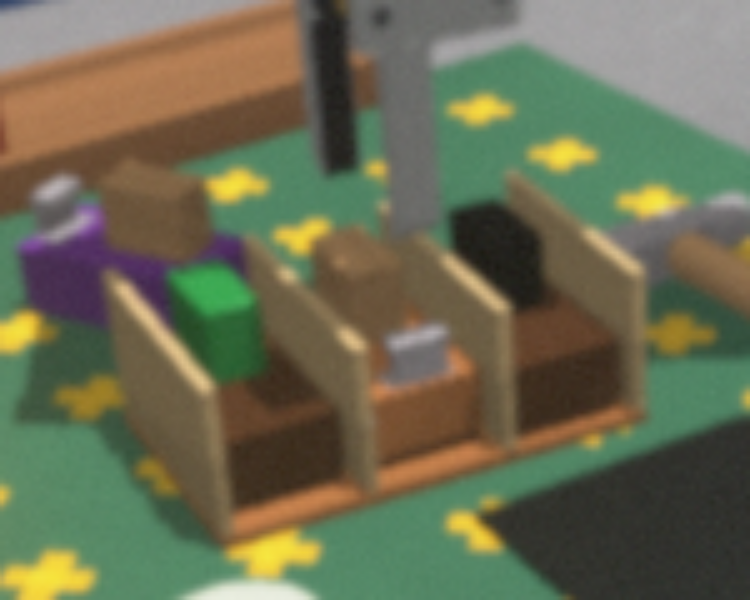

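The fingers hang above the middle block, slightly towards the keeper at crop (412,230), with the grip at (360,280). That agrees with the offset still to be made up.

Request:
{"api": "drive_tool", "payload": {
  "commands": [
    [-0.2, -0.31, 0, 0, 0, 0],
    [0, 0, 0, 0, 0, 0],
    [0, 0, 0.5, 0, 0, 0],
    [0, 0, 0.5, 0, 0, 0],
    [0, 0, 0.4, 0, 0, 0],
    [0, 0, 0, 0, 0, 0],
    [0, 0, 0, 0, 0, 0]
  ]
}}

```text
time: 4.28
tool_pos: [0.5575, -0.276, 0.0454]
ee_rot: [3.141, -0.0, 3.005]
wrist_force: [-0.1, -0.1, 1.6]
width: 0.0675
finger_force: 0.0
```

Request:
{"api": "drive_tool", "payload": {
  "commands": [
    [0, 0, 0, 0, 0, 0],
    [0, 0, 0, 0, 0, 0],
    [0, 0, 0, 0, 0, 0],
    [0, 0, 0, 0, 0, 0]
  ],
  "gripper": 1
}}

```text
time: 4.78
tool_pos: [0.5575, -0.2762, 0.0458]
ee_rot: [-3.141, 0.001, 3.005]
wrist_force: [-0.9, -0.6, 0.6]
width: 0.0455
finger_force: 30.0
```

Request:
{"api": "drive_tool", "payload": {
  "commands": [
    [0, 0, -0.25, 0, 0, 0],
    [0, 0, -0.5, 0, 0, 0],
    [0, 0, -0.5, 0, 0, 0],
    [0, 0, -0.5, 0, 0, 0],
    [0, 0, -0.5, 0, 0, 0],
    [0.2, 0.45, 0, 0, 0, 0],
    [0.4, 0.9, 0, 0, 0, 0],
    [0.4, 0.9, 0, 0, 0, 0],
    [0.4, 0.9, 0, 0, 0, 0],
    [0.3, 0.6, 0, 0, 0, 0],
    [0.09, 0.22, 0, 0, 0, 0],
    [0, 0, 0, 0, 0, 0],
    [0, 0, 0, 0, 0, 0],
    [0, 0, 0.5, 0, 0, 0],
    [0, 0, 0.5, 0, 0, 0],
    [0, 0, 0.5, 0, 0, 0],
    [0, 0, 0.4, 0, 0, 0],
    [0, 0, 0.2, 0, 0, 0],
    [0, 0, 0, 0, 0, 0],
    [0, 0, 0, 0, 0, 0]
  ]
}}

```text
time: 7.28
tool_pos: [0.5089, -0.1092, 0.0524]
ee_rot: [-3.141, 0.002, 3.005]
wrist_force: [0.7, -0.1, -6.1]
width: 0.046
finger_force: 30.0
```

Request:
{"api": "drive_tool", "payload": {
  "commands": [
    [0, 0, 0.08, 0, 0, 0],
    [0, 0, 0.08, 0, 0, 0],
    [0, 0, 0.04, 0, 0, 0],
    [0, 0, 0, 0, 0, 0],
    [0, 0, 0, 0, 0, 0]
  ]
}}

```text
time: 7.9
tool_pos: [0.5081, -0.1088, 0.0438]
ee_rot: [3.141, 0.0, 3.005]
wrist_force: [-1.2, 1.2, -3.0]
width: 0.0459
finger_force: 30.0
```

Request:
{"api": "drive_tool", "payload": {
  "commands": [
    [0, 0, 0, 0, 0, 0],
    [0, 0, 0, 0, 0, 0],
    [0, 0, 0, 0, 0, 0],
    [0, 0, 0, 0, 0, 0],
    [0, 0, -0.3, 0, 0, 0],
    [0, 0, -0.6, 0, 0, 0],
    [0, 0, -0.6, 0, 0, 0],
    [0, 0, -0.5, 0, 0, 0],
    [0, 0, 0, 0, 0, 1],
    [0, 0, 0, 0, 0, 1],
    [0, 0, 0, 0, 0, 1],
    [0, 0, 0, 0, 0, 1],
    [0, 0, 0, 0, 0, 1],
    [0, 0, 0, 0, 0, 1],
    [0, 0, 0, 0, 0, 1]
  ],
  "gripper": 0.28
}}

```text
time: 9.78
tool_pos: [0.5085, -0.109, 0.1245]
ee_rot: [3.141, 0.001, 2.302]
wrist_force: [-0.4, 0.3, 0.1]
width: 0.0677
finger_force: 0.0
```

Request:
{"api": "drive_tool", "payload": {
  "commands": [
    [0, 0, 0, 0, 0, 1],
    [0, 0, 0, 0, 0, 1],
    [0, 0, 0, 0, 0, 1],
    [0, 0, 0, 0, 0, 1],
    [0, 0, 0, 0, 0, 1],
    [0, 0, 0, 0, 0, 1],
    [0, 0, 0, 0, 0, 1],
    [0, 0, 0, 0, 0, 1],
    [0, 0, 0, 0, 0, 0.71],
    [0, 0, 0, 0, 0, 0],
    [0, 0, 0, 0, 0, 0]
  ]
}}

```text
time: 11.15
tool_pos: [0.5083, -0.109, 0.124]
ee_rot: [3.141, 0.0, 1.435]
wrist_force: [-1.0, 0.1, 0.4]
width: 0.0678
finger_force: 0.0
```

Run:
```python
from h import *
go([.5081,-.1088,.044],82.2)
s,R,t=cam("scene");cv2.imwrite("pics/c3.png",cv2.resize(s["image"][120:390,230:530],None,fx=2.2,fy=2.2))
W=cloud(s,R,t);Z=W[...,2];hsv=cv2.cvtColor(s["image"],cv2.COLOR_BGR2HSV);H,S,V=[hsv[...,i] for i in range(3)]
np.savez("s1.npz",W=W,im=s["image"])
v,u=np.mgrid[0:480,0:640]
m=((H<25)&(S>60)&(V>90)&(Z>.07)&(Z<.08)&(abs(W[...,0]-.508)<.06)&(abs(W[...,1]+.109)<.06));P=W[m];print("grip top",len(P),cv2.minAreaRect((P[:,:2]*1000).astype(np.float32)))
```

```text
t 11.15 pos [ 0.5083 -0.109   0.124 ] rpy [179.96   0.    82.21] w 0.0678 F [-1.   0.1  0.4]
turn [0.007 0.    0.001] shift before [ 0.003 -0.008  1.999] after turn [ 0.003 -0.006  1.999]
grip top 213 ((509.2757873535156, -106.5818099975586), (48.14533233642578, 27.43027114868164), 81.76553344726562)
```

View pics/c3.png

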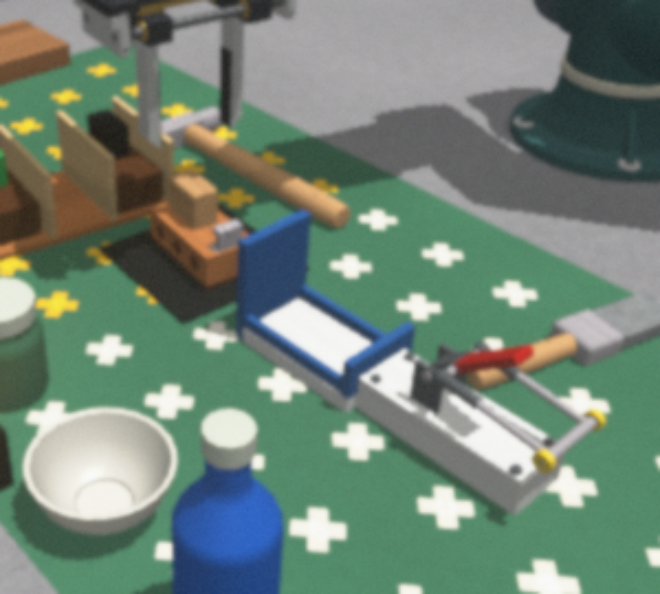

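The block stands upright on the mat at crop (200,235), keeper pointing to the latch. The cradle is empty, and the hoop is folded back with its rollers at (545,460) and (597,420). Next I take the grip by its sides and refine the carriage pose.

Request:
{"api": "drive_tool", "payload": {
  "commands": [
    [0, 0, 0.7, 0, 0, 0],
    [0, 0, 0.7, 0, 0, 0],
    [0, 0, 0.5, 0, 0, 0],
    [0, 0, 0.05, 0, 0, 0],
    [0, 0, 0, 0, 0, 0],
    [0, 0, 0, 0, 0, 0]
  ]
}}

```text
time: 11.95
tool_pos: [0.5091, -0.1092, 0.0469]
ee_rot: [3.139, 0.0, 1.434]
wrist_force: [-0.7, -0.1, 0.4]
width: 0.0675
finger_force: 0.0
```

Request:
{"api": "drive_tool", "payload": {
  "commands": [
    [0, 0, 0, 0, 0, 0],
    [0, 0, 0, 0, 0, 0],
    [0, 0, 0, 0, 0, 0],
    [0, 0, 0, 0, 0, 0],
    [0, 0, 0, 0, 0, 0],
    [0, 0, 0, 0, 0, 0]
  ],
  "gripper": 1
}}

```text
time: 12.7
tool_pos: [0.5074, -0.1088, 0.0454]
ee_rot: [-3.14, -0.0, 1.434]
wrist_force: [-2.9, 0.3, 1.7]
width: 0.0258
finger_force: 30.0
```

Run:
```python
from h import *
go([.5081,-.1088,.044],82.2)
for f in("s1","top0"):
    d=np.load(f+".npz");W=d["W"];im=d["im"];hsv=cv2.cvtColor(im,cv2.COLOR_BGR2HSV);H,S,V=[hsv[...,i] for i in range(3)]
    X,Y,Z=[W[...,i] for i in range(3)]
    near=(abs(X-.52)<.06)&(Y<.36)&(Y>-.01);B=(H>100)&(H<130)&(S>110)&near
    for n,m in dict(post=B&(Z>.09)&(Y<.03),stop=B&(Z>.043)&(Z<.05)&(abs(Y-.128)<.012),rails=B&(Z>.021)&(Z<.029)&(Y>.02)&(Y<.12),
        red=near&((H<7)|(H>173))&(S>120)&(Z>.05)&(Y>.15),yel=near&(H>20)&(H<35)&(S>120)&(Z>.045)&(Y>.25)).items():
        P=W[m]*1000
        if len(P)<5: print(f,n,len(P));continue
        r=cv2.minAreaRect(P[:,:2].astype(np.float32));print(f,n,len(P),np.median(P,0).round(1),np.round(r[0],1),np.round(r[1],1),round(r[2],2))
        if n=="red":
            q=np.polyfit(P[:,1],P[:,2],1);print(" slope deg",np.degrees(np.arctan(q[0])),"y",P[:,1].min(),P[:,1].max(),"z",P[:,2].min(),P[:,2].max())
        if n=="yel":
            md=P[:,0].mean();
            for g in(P[P[:,0]<md],P[P[:,0]>=md]): print("  ",g.mean(0).round(1),g.min(0).round(1),g.max(0).round(1))
        if n=="rails":
            for g in(P[P[:,0]<522],P[P[:,0]>522]):
                if len(g)>5:print("  ",len(g),np.polyfit(g[:,1]-70,g[:,0],1).round(3))
```

```text
t 12.7 pos [ 0.5074 -0.1088  0.0454] rpy [-1.799e+02 -1.000e-02  8.215e+01] w 0.0258 F [-2.9  0.3  1.7]
turn [-0.018 -0.001 -0.009] shift before [0.002 0.018 0.035] after turn [0.002 0.018 0.035]
s1 post 205 [527.8  19.9  96.1] [525.   17.1] [72.1 12. ] 1.01
s1 stop 176 [520.2 132.4  47.4] [520.5 130.6] [73.6  9.2] 2.26
s1 rails 427 [527.8  58.8  25.8] [522.8  68.2] [ 72. 100.] 3.0
   208 [-1.43000e-01  4.93127e+02]
   219 [9.5000e-02 5.5367e+02]
s1 red 236 [524.6 226.6  96.5] [519.6 221.4] [18.9 46.3] 3.4
 slope deg 36.59422089681487 y 198.0028380267457 244.50549337610985 z 73.86263953229373 109.6576028938185
s1 yel 82 [544.1 287.3  67.2] [516.3 286.5] [11.2 63.4] 89.55
   [488.  286.4  67.4] [484.6 281.1  62.1] [490.3 290.3  70.4]
   [545.4 286.9  66. ] [540.8 280.7  58. ] [548.  291.9  70.5]
top0 post 230 [524.3  14.7  95.5] [523.7  14.6] [69.6  9.7] 1.99
top0 stop 170 [521.1 128.2  46.6] [521.4 128.3] [69.9  8. ] 2.42
top0 rails 239 [552.1  71.5  25.4] [523.2  73.1] [66.4 93.8] 1.24
   106 [-2.20000e-02  4.91094e+02]
   133 [-2.40000e-02  5.54203e+02]
top0 red 335 [517.7 218.5  92.4] [518.  218.8] [17.5 42. ] 2.59
 slope deg 38.27731574239636 y 197.76099867542922 240.13079146541563 z 74.26944937362816 111.01495580174364
top0 yel 45 [541.8 281.2  67.7] [516.4 282.5] [61.3 13.5] 0.42
   [487.5 280.7  67.3] [485.7 275.6  63.1] [489.4 286.1  71.7]
   [544.7 282.7  67.6] [541.8 276.   64.1] [547.1 289.4  71.1]
```

Request:
{"api": "drive_tool", "payload": {
  "commands": [
    [0, 0, -0.25, 0, 0, 0],
    [0, 0, -0.5, 0, 0, 0],
    [0, 0, -0.6, 0, 0, 0],
    [0, 0, -0.6, 0, 0, 0],
    [0, 0, -0.6, 0, 0, 0],
    [0, 0, -0.3, 0, 0, -0.5],
    [0, 0, 0, 0, 0, -0.63],
    [0, 0, 0, 0, 0, -0.5],
    [0.4, 0.05, 0, 0, 0, 0],
    [0.8, 0.1, 0, 0, 0, 0],
    [0.9, 0.1, 0, 0, 0, 0],
    [0.9, 0.1, 0, 0, 0, 0],
    [0.7, 0.1, 0, 0, 0, 0],
    [0.4, 0.04, 0, 0, 0, 0],
    [0, 0, 0, 0, 0, 0],
    [0, 0, 0, 0, 0, 0],
    [0, 0, 0, 0, 0, 0]
  ]
}}

```text
time: 14.82
tool_pos: [0.5235, 0.0545, 0.1595]
ee_rot: [-3.142, 0.0, 1.595]
wrist_force: [0.1, 0.5, -6.4]
width: 0.0258
finger_force: 30.0
```

Run:
```python
from h import *
go([.5228,.0562,.0554],91.5)
```

```text
t 14.82 pos [0.5235 0.0545 0.1595] rpy [-1.80e+02  2.00e-02  9.14e+01] w 0.0258 F [ 0.1  0.5 -6.4]
turn [-0.     0.004 -0.018] shift before [ 0.043 -0.016  2.601] after turn [ 0.042 -0.016  2.601]
```

Request:
{"api": "drive_tool", "payload": {
  "commands": [
    [0.04, -0.01, 0.3, 0, 0, 0],
    [0, 0, 0.6, 0, 0, 0],
    [0, 0, 0.6, 0, 0, 0],
    [0, 0, 0.4, 0, 0, 0],
    [0, 0, 0.2, 0, 0, 0],
    [0, 0, 0, 0, 0, 0],
    [0, 0, 0, 0, 0, 0],
    [0, 0, 0, 0, 0, 0]
  ]
}}

```text
time: 15.82
tool_pos: [0.5238, 0.0572, 0.0766]
ee_rot: [3.139, -0.0, 1.597]
wrist_force: [0.6, -0.4, -5.2]
width: 0.0259
finger_force: 30.0
```

Run:
```python
from h import *
go([.5228,.0562,.0554],91.5)
s,R,t=cam("scene");cv2.imwrite("pics/c4.png",cv2.resize(s["image"][190:330,310:460],None,fx=4,fy=4,interpolation=cv2.INTER_CUBIC))
W=cloud(s,R,t);X,Y,Z=[W[...,i] for i in range(3)];hsv=cv2.cvtColor(s["image"],cv2.COLOR_BGR2HSV);H,S,V=[hsv[...,i] for i in range(3)]
m=(H<25)&(S>60)&(Z>.04)&(Z<.066)&(abs(X-.523)<.045)&(Y<.16)&(Y>0);P=W[m]*1000
T=P[P[:,2]>61];print("blocktop",len(T),cv2.minAreaRect(T[:,:2].astype(np.float32)),np.median(T[:,2]))
```

```text
t 15.82 pos [0.5238 0.0572 0.0766] rpy [179.88  -0.    91.49] w 0.0259 F [ 0.6 -0.4 -5.2]
turn [ 0.021 -0.001 -0.001] shift before [-0.024 -0.027  0.529] after turn [-0.024 -0.026  0.529]
blocktop 156 ((544.9738159179688, 84.99752807617188), (43.8739128112793, 108.99493408203125), 28.938533782958984) 63.45040980560168
```

View pics/c4.png

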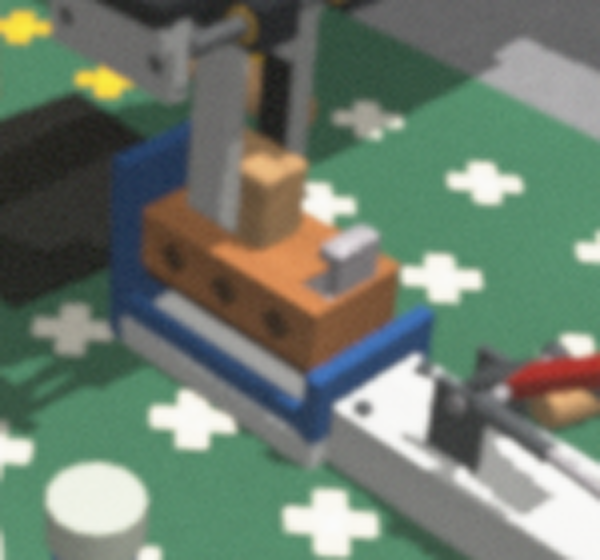

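The block is level over the cradle, between the post (crop 150,230) and the stop (370,360), keeper to the latch. I lower it slowly.

Request:
{"api": "drive_tool", "payload": {
  "commands": [
    [-0.02, -0.02, 0.1, 0, 0, 0],
    [0, 0, 0.15, 0, 0, 0],
    [0, 0, 0.1, 0, 0, 0],
    [0, 0, 0.1, 0, 0, 0],
    [0, 0, 0.05, 0, 0, 0],
    [0, 0, 0, 0, 0, 0],
    [0, 0, 0, 0, 0, 0]
  ]
}}

```text
time: 16.75
tool_pos: [0.5224, 0.0563, 0.0555]
ee_rot: [3.141, -0.0, 1.597]
wrist_force: [0.0, 0.2, -5.8]
width: 0.0257
finger_force: 30.0
```

Request:
{"api": "drive_tool", "payload": {
  "commands": [
    [0, 0, 0.03, 0, 0, 0],
    [0, 0, 0.02, 0, 0, 0],
    [0, 0, 0, 0, 0, 0]
  ]
}}

```text
time: 17.12
tool_pos: [0.5225, 0.0563, 0.0553]
ee_rot: [3.141, 0.0, 1.597]
wrist_force: [-4.4, -1.1, 4.3]
width: 0.0258
finger_force: 30.0
```

Request:
{"api": "drive_tool", "payload": {
  "commands": [
    [0, 0, 0, 0, 0, 0],
    [0, 0, 0, 0, 0, 0],
    [0, 0, 0, 0, 0, 0],
    [0, 0, 0, 0, 0, 0],
    [0, 0, -0.3, 0, 0, 0],
    [0, 0, -0.6, 0, 0, 0],
    [0, 0, -0.7, 0, 0, 0],
    [0, 0, -0.7, 0, 0, 0],
    [0, 0, -0.4, 0, 0, 0],
    [0.5, 0, 0, 0, 0, 0],
    [1, 0, 0, 0, 0, 0],
    [1, 0, 0, 0, 0, 0],
    [1, 0, 0, 0, 0, 0],
    [1, 0, 0, 0, 0, 0],
    [0.8, 0, 0, 0, 0, 0],
    [0.35, 0, 0, 0, 0, 0],
    [0, 0, 0, 0, 0, 0],
    [0, 0, 0, 0, 0, 0]
  ],
  "gripper": 0.1
}}

```text
time: 19.38
tool_pos: [0.5166, 0.2811, 0.1615]
ee_rot: [-3.142, 0.001, 1.596]
wrist_force: [0.0, -1.0, 0.3]
width: 0.0845
finger_force: 0.0
```

Run:
```python
from h import *
go([.5166,.2825,.050],91.5)
s,R,t=cam("scene");cv2.imwrite("pics/c5.png",cv2.resize(s["image"][170:380,310:560],None,fx=2.6,fy=2.6,interpolation=cv2.INTER_CUBIC))
W=cloud(s,R,t)
s,R,t=cam("top");W2=cloud(s,R,t)
for n,W in(("s",W),("t",W2)):
    X,Y,Z=[W[...,i] for i in range(3)]
    m=(Z>.066)&(Z<.074)&(abs(X-.523)<.013)&(Y<.14)&(Y>.09);P=W[m]*1000
    if len(P)>4:print(n,"keeper",len(P),cv2.minAreaRect(P[:,:2].astype(np.float32)),np.median(P[:,2]))
    m=(Z>.08)&(Z<.09)&(abs(X-.523)<.03)&(Y<.09)&(Y>.025);P=W[m]*1000
    if len(P)>4:print(n,"grip",len(P),cv2.minAreaRect(P[:,:2].astype(np.float32)),np.median(P[:,2]))
```

```text
t 19.38 pos [0.5166 0.2811 0.1615] rpy [-1.800e+02  4.000e-02  9.143e+01] w 0.0845 F [ 0.  -1.   0.3]
turn [-0.001  0.007 -0.013] shift before [3.700e-02 1.000e-03 2.787e+00] after turn [3.500e-02 1.000e-03 2.787e+00]
s keeper 97 ((522.698486328125, 115.76063537597656), (24.970199584960938, 12.393928527832031), 1.9526851177215576) 71.40691054042416
s grip 320 ((524.953369140625, 57.97856140136719), (26.930089950561523, 47.092384338378906), 1.5012049674987793) 87.1179524503508
t keeper 96 ((522.2849731445312, 113.19449615478516), (11.364533424377441, 22.494882583618164), 88.93512725830078) 70.38566221067188
t grip 435 ((524.2919921875, 56.1331787109375), (25.549978256225586, 45.80402374267578), 1.1984790563583374) 86.298502359363
```

View pics/c5.png

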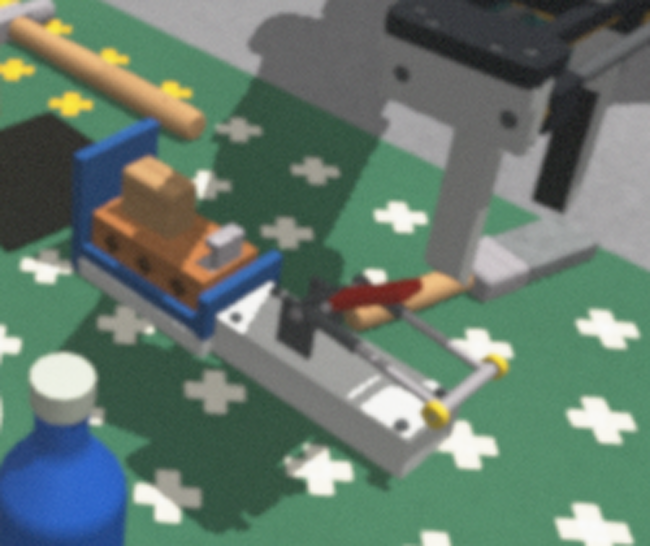

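The block is seated (grip top at z 86 mm), and the gripper is above the hoop, whose rollers are at crop (436,412) and (495,366). I go down and pinch the bar.

Request:
{"api": "drive_tool", "payload": {
  "commands": [
    [0.03, 0, 0.5, 0, 0, 0],
    [0, 0, 0.7, 0, 0, 0],
    [0, 0, 0.7, 0, 0, 0],
    [0, 0, 0.5, 0, 0, 0],
    [0, 0, 0.3, 0, 0, 0],
    [0, 0, 0.06, 0, 0, 0],
    [0, 0, 0, 0, 0, 0],
    [0, 0, 0, 0, 0, 0]
  ]
}}

```text
time: 20.48
tool_pos: [0.5171, 0.2837, 0.0523]
ee_rot: [3.14, -0.001, 1.597]
wrist_force: [1.0, 0.2, 0.7]
width: 0.0845
finger_force: 0.0
```

Request:
{"api": "drive_tool", "payload": {
  "commands": [
    [0, 0, 0, 0, 0, 0],
    [0, 0, 0, 0, 0, 0],
    [0, 0, 0, 0, 0, 0],
    [0, 0, 0, 0, 0, 0]
  ],
  "gripper": 1
}}

```text
time: 20.98
tool_pos: [0.5155, 0.2838, 0.0508]
ee_rot: [-3.14, -0.001, 1.597]
wrist_force: [-1.8, 1.8, 0.4]
width: 0.0614
finger_force: 30.0
```

Run:
```python
from h import *
go([.5166,.2825,.050],91.5)
s,R,t=cam("scene");cv2.imwrite("pics/c6.png",cv2.resize(s["image"][220:370,400:550],None,fx=4,fy=4,interpolation=cv2.INTER_CUBIC))
```

```text
t 20.98 pos [0.5155 0.2838 0.0508] rpy [-1.7991e+02 -3.0000e-02  9.1510e+01] w 0.0614 F [-1.8  1.8  0.4]
turn [-0.016 -0.006  0.002] shift before [-0.034  0.026  0.021] after turn [-0.034  0.026  0.021]
```

View pics/c6.png

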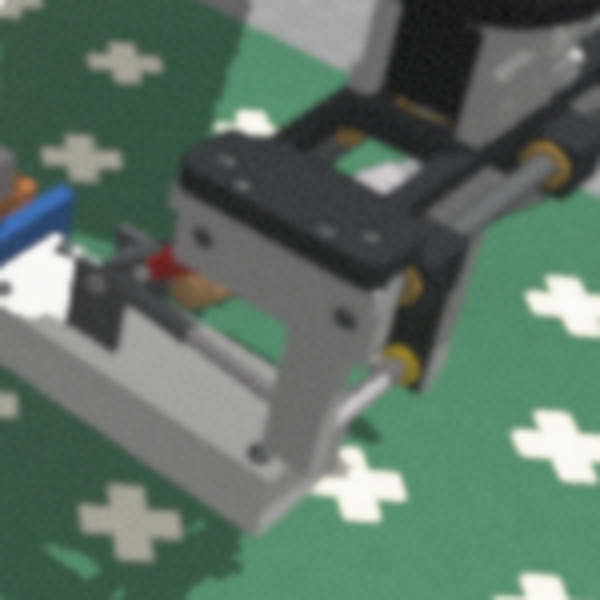

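The bar is pinched across its rollers (61 mm opening). I first swing it about the pin until hoop and lever are in line, then read the pull.

Request:
{"api": "drive_tool", "payload": {
  "commands": [
    [-0.005, 0, -0.19, 0, 0, 0],
    [-0.01, 0, -0.19, 0, 0, 0],
    [-0.03, 0, -0.18, 0, 0, 0],
    [-0.04, 0, -0.18, 0, 0, 0],
    [-0.065, 0, -0.19, 0, 0, 0],
    [-0.085, 0, -0.19, 0, 0, 0],
    [-0.1, 0, -0.17, 0, 0, 0],
    [-0.11, 0, -0.16, 0, 0, 0],
    [0, 0, 0, 0, 0, 0],
    [0, 0, 0, 0, 0, 0],
    [0, 0, 0, 0, 0, 0]
  ]
}}

```text
time: 22.4
tool_pos: [0.5161, 0.2679, 0.1111]
ee_rot: [-3.141, -0.005, 1.598]
wrist_force: [-5.0, 5.2, 3.8]
width: 0.0613
finger_force: 30.0
```

```bash
cat > lev.py <<'E'
from h import *
def lev():
    s,R,t=cam("scene")
    W=cloud(s,R,t);X,Y,Z=[W[...,i] for i in range(3)];hsv=cv2.cvtColor(s["image"],cv2.COLOR_BGR2HSV);H,S,V=[hsv[...,i] for i in range(3)]
    m=((H<7)|(H>173))&(S>120)&(abs(X-.52)<.03)&(Y>.07)&(Y<.28)&(Z>.03);P=W[m][:,1:]*1000
    if len(P)<8: print("red",len(P));return s
    c=P.mean(0);w=np.linalg.svd(P-c)[2][0];w*=np.sign(w[1]);print("red",len(P),"cen",c.round(),"phi",np.degrees(np.arctan2(w[1],w[0])).round(1),"phi from pivot",np.degrees(np.arctan2(c[1]-58,c[0]-184)).round(1));return s
E
python3 - <<'E'
from lev import *
go([.516,.2667,.109],91.5); s=lev(); o=get_obs();print(o["finger_force"])
E
```

```text
t 22.4 pos [0.5161 0.2679 0.1111] rpy [-179.99   -0.28   91.54] w 0.0613 F [-5.   5.2  3.8]
turn [-0.002 -0.048  0.007] shift before [-0.031 -0.002  0.054] after turn [-0.031 -0.002  0.054]
red 178 cen [221.  93.] phi 36.7 phi from pivot 42.8
30.00101387500763
```

Request:
{"api": "drive_tool", "payload": {
  "commands": [
    [0.03, 0, -0.022, 0, 0, 0],
    [0.03, 0, -0.022, 0, 0, 0],
    [0, 0, 0, 0, 0, 0]
  ]
}}

```text
time: 22.82
tool_pos: [0.5161, 0.2682, 0.111]
ee_rot: [-3.14, -0.0, 1.597]
wrist_force: [-4.8, 2.3, 0.9]
width: 0.0612
finger_force: 30.0
```

Request:
{"api": "drive_tool", "payload": {
  "commands": [
    [0.03, 0, -0.022, 0, 0, 0],
    [0.03, 0, -0.022, 0, 0, 0],
    [0, 0, 0, 0, 0, 0]
  ]
}}

```text
time: 23.2
tool_pos: [0.5161, 0.269, 0.1115]
ee_rot: [-3.139, 0.003, 1.596]
wrist_force: [-4.0, -1.4, -1.6]
width: 0.0614
finger_force: 30.0
```

Request:
{"api": "drive_tool", "payload": {
  "commands": [
    [0.02, 0, -0.015, 0, 0, 0],
    [-0.16, 0, -0.17, 0, 0, 0],
    [-0.16, 0, -0.165, 0, 0, 0],
    [-0.15, 0, -0.11, 0, 0, 0],
    [-0.15, 0, -0.1, 0, 0, 0],
    [-0.17, 0, -0.08, 0, 0, 0],
    [-0.165, 0, -0.08, 0, 0, 0],
    [-0.18, 0, -0.05, 0, 0, 0],
    [-0.18, 0, -0.045, 0, 0, 0],
    [0, 0, 0, 0, 0, 0],
    [0, 0, 0, 0, 0, 0]
  ]
}}

```text
time: 24.58
tool_pos: [0.5172, 0.2182, 0.145]
ee_rot: [-3.139, -0.0, 1.597]
wrist_force: [-5.1, -0.8, -2.6]
width: 0.061
finger_force: 30.0
```

Run:
```python
from lev import *
lev()
```

```text
red 242 cen [225.  94.] phi 37.1 phi from pivot 41.9
```

Request:
{"api": "drive_tool", "payload": {
  "commands": [
    [-0.25, -0.03, -0.04, 0, 0, 0],
    [-0.25, 0, -0.04, 0, 0, 0],
    [-0.26, 0, 0.012, 0, 0, 0],
    [-0.26, 0, 0.012, 0, 0, 0],
    [-0.25, 0, 0.06, 0, 0, 0],
    [-0.25, 0, 0.06, 0, 0, 0],
    [-0.23, 0, 0.115, 0, 0, 0],
    [-0.23, 0, 0.115, 0, 0, 0],
    [0, 0, 0, 0, 0, 0]
  ]
}}

```text
time: 25.75
tool_pos: [0.5188, 0.1389, 0.1331]
ee_rot: [-3.141, -0.0, 1.596]
wrist_force: [-4.4, 1.6, -2.8]
width: 0.0616
finger_force: 30.0
```

Run:
```python
from lev import *
lev()
```

```text
red 161 cen [212. 111.] phi 62.9 phi from pivot 61.9
```

Request:
{"api": "drive_tool", "payload": {
  "commands": [
    [-0.2, 0, 0.155, 0, 0, 0],
    [-0.2, 0, 0.155, 0, 0, 0],
    [-0.165, 0, 0.19, 0, 0, 0],
    [-0.165, 0, 0.19, 0, 0, 0],
    [-0.105, 0, 0.18, 0, 0, 0],
    [-0.105, 0, 0.18, 0, 0, 0],
    [0, 0, 0, 0, 0, 0],
    [0, 0, 0, 0, 0, 0]
  ]
}}

```text
time: 26.8
tool_pos: [0.52, 0.1025, 0.0922]
ee_rot: [3.141, -0.001, 1.598]
wrist_force: [-5.2, 3.1, -0.6]
width: 0.0615
finger_force: 30.0
```

Run:
```python
from lev import *
s=lev();cv2.imwrite("pics/c7.png",cv2.resize(s["image"][180:330,320:490],None,fx=4,fy=4,interpolation=cv2.INTER_CUBIC))
```

```text
red 267 cen [190. 113.] phi 87.8 phi from pivot 83.5
```

View pics/c7.png

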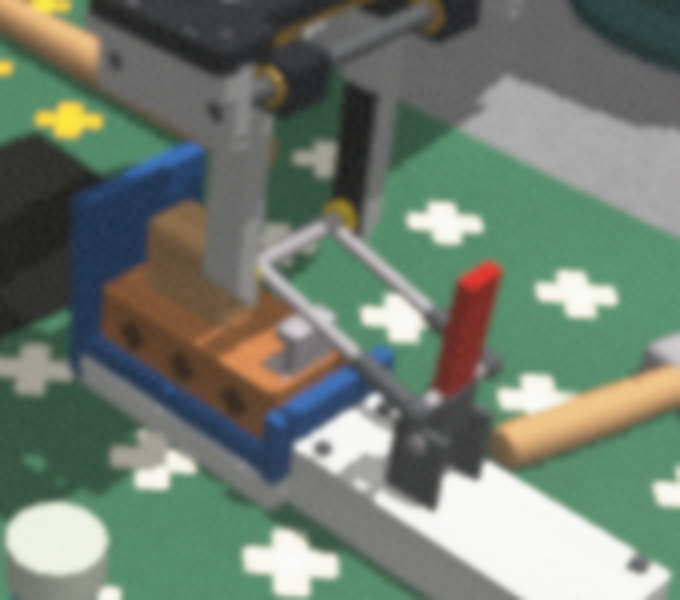

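The lever stands upright at crop (470,330), trailing the hoop. The bar is above the block, between the keeper (300,340) and the grip. I move it 5 mm further and lower it.

Request:
{"api": "drive_tool", "payload": {
  "commands": [
    [-0.06, -0.02, 0, 0, 0, 0],
    [-0.06, -0.02, 0, 0, 0, 0],
    [0, 0, 0.15, 0, 0, 0],
    [0, 0, 0.15, 0, 0, 0],
    [0, 0, 0.15, 0, 0, 0],
    [0, 0, 0.15, 0, 0, 0],
    [0, 0, 0.15, 0, 0, 0],
    [0, 0, 0.15, 0, 0, 0],
    [0, 0, 0.1, 0, 0, 0],
    [0, 0, 0, 0, 0, 0],
    [0, 0, 0, 0, 0, 0]
  ]
}}

```text
time: 28.22
tool_pos: [0.5191, 0.0975, 0.052]
ee_rot: [3.14, -0.001, 1.597]
wrist_force: [3.5, -0.8, -1.7]
width: 0.0614
finger_force: 30.0
```

Run:
```python
from lev import *
s=lev();cv2.imwrite("pics/c8.png",cv2.resize(s["image"][180:330,320:490],None,fx=4,fy=4,interpolation=cv2.INTER_CUBIC))
```

```text
red 318 cen [180. 111.] phi 99.7 phi from pivot 94.8
```

Request:
{"api": "drive_tool", "payload": {
  "commands": [
    [0, 0, 0.08, 0, 0, 0],
    [0, 0, 0.08, 0, 0, 0],
    [0, 0, 0, 0, 0, 0],
    [0, 0, 0, 0, 0, 0]
  ]
}}

```text
time: 28.78
tool_pos: [0.5192, 0.0979, 0.0469]
ee_rot: [3.139, -0.002, 1.597]
wrist_force: [0.2, 1.9, 7.8]
width: 0.0612
finger_force: 30.0
```

Request:
{"api": "drive_tool", "payload": {
  "commands": [
    [0, 0, 0, 0, 0, 0],
    [0, 0, 0, 0, 0, 0],
    [0, 0, 0, 0, 0, 0],
    [0, 0, 0, 0, 0, 0],
    [0, 0, -0.3, 0, 0, 0],
    [0, 0, -0.6, 0, 0, 0],
    [0, 0, -0.7, 0, 0, 0],
    [0, 0, -0.7, 0, 0, 0],
    [0, 0, -0.7, 0, 0, 0],
    [0, 0, -0.5, 0, 0, 0],
    [0, 0, 0, 0, 0, 0],
    [0, 0, 0, 0, 0, 0]
  ],
  "gripper": 0.1
}}

```text
time: 30.28
tool_pos: [0.518, 0.097, 0.1845]
ee_rot: [-3.141, -0.0, 1.597]
wrist_force: [-0.2, 0.4, -0.1]
width: 0.0849
finger_force: 0.0
```

Run:
```python
from lev import *
s=lev();cv2.imwrite("pics/c9.png",cv2.resize(s["image"][180:330,320:490],None,fx=4,fy=4,interpolation=cv2.INTER_CUBIC))
for n in("scene","top"):
    s,R,t=cam(n);W=cloud(s,R,t);X,Y,Z=[W[...,i] for i in range(3)];hsv=cv2.cvtColor(s["image"],cv2.COLOR_BGR2HSV);H,S,V=[hsv[...,i] for i in range(3)]
    m=(H>20)&(H<35)&(S>110)&(abs(X-.52)<.05)&(Y>.05)&(Y<.14)&(Z>.03)&(Z<.09);P=W[m]*1000
    for g in (P[P[:,0]<520],P[P[:,0]>=520]):
        if len(g):print(n,len(g),g.mean(0).round(1),g.min(0).round(1),g.max(0).round(1))
    m=(Z>.08)&(Z<.09)&(abs(X-.523)<.03)&(Y<.09)&(Y>.025);P=W[m]*1000
    if len(P)>4:print(n,"grip",len(P),cv2.minAreaRect(P[:,:2].astype(np.float32)),np.median(P[:,2]))
```

```text
red 316 cen [180. 111.] phi 99.5 phi from pivot 94.7
scene 18 [492.9  99.6  64.5] [490.3  94.4  61.5] [496.1 104.5  66.4]
scene 51 [550.3 100.9  60.2] [531.9  85.5  51.1] [553.  107.8  66.6]
scene grip 319 ((524.072021484375, 58.369110107421875), (28.03302001953125, 45.93872833251953), 3.613975763320923) 87.20261511444274
top 19 [493.4  96.4  63.8] [491.5  91.   60.4] [495.2 102.8  66.7]
top 20 [549.6  98.1  63.5] [547.7  93.   59.8] [551.8 103.8  66.3]
top grip 435 ((524.2816772460938, 56.03797149658203), (25.58954429626465, 45.49443817138672), 1.2183940410614014) 86.25293621488547
```

View pics/c9.png

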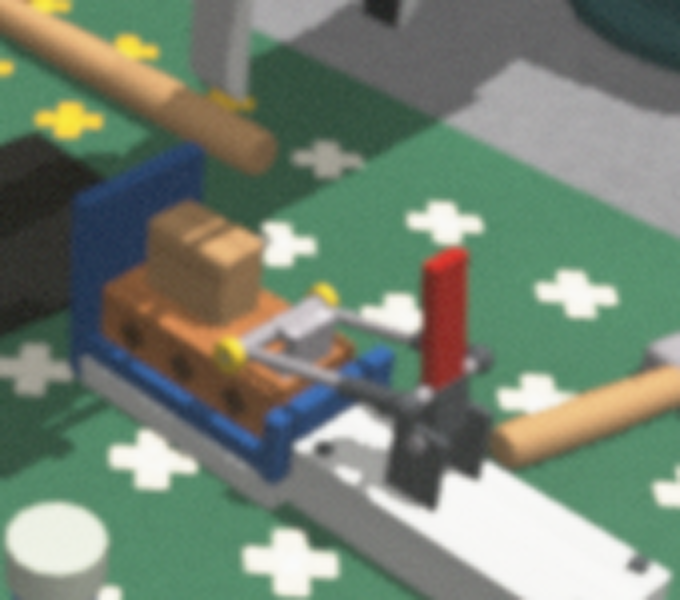

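The bar lies hooked on the block behind the keeper: rollers at crop (230,352) and (325,295), centres about z 58 and y 97, and the lever is upright. Now I close the fingers and set them behind the lever.

Request:
{"api": "drive_tool", "payload": {
  "commands": [
    [0.4, 0.03, 0, 0, 0, 0],
    [0.4, 0.03, 0, 0, 0, 0],
    [0.4, 0.03, 0.3, 0, 0, 0],
    [0, 0, 0.6, 0, 0, 0],
    [0, 0, 0.5, 0, 0, 0],
    [0, 0, 0.26, 0, 0, 0],
    [0, 0, 0, 0, 0, 0],
    [0, 0, 0, 0, 0, 0]
  ],
  "gripper": 1
}}

```text
time: 31.42
tool_pos: [0.5213, 0.1454, 0.1195]
ee_rot: [3.14, -0.0, 1.597]
wrist_force: [0.3, -0.4, 0.4]
width: 0.0077
finger_force: 0.0
```

Request:
{"api": "drive_tool", "payload": {
  "commands": [
    [0.3, -0.02, 0.02, 0, 0, 0],
    [0.3, 0, 0.02, 0, 0, 0],
    [0.2, 0, 0.015, 0, 0, 0],
    [0.2, 0, 0.015, 0, 0, 0],
    [0.19, 0, 0.06, 0, 0, 0],
    [0.19, 0, 0.07, 0, 0, 0],
    [0.17, 0, 0.11, 0, 0, 0],
    [0.17, 0, 0.12, 0, 0, 0],
    [0, 0, 0, 0, 0, 0]
  ]
}}

```text
time: 32.55
tool_pos: [0.5176, 0.2144, 0.1005]
ee_rot: [-3.14, -0.0, 1.598]
wrist_force: [0.9, 0.5, 0.2]
width: 0.0005
finger_force: 0.0
```

Run:
```python
from lev import *
lev()
```

```text
red 213 cen [223.  98.] phi 41.2 phi from pivot 45.5
```

Request:
{"api": "drive_tool", "payload": {
  "commands": [
    [0.12, 0, 0.13, 0, 0, 0],
    [0.12, 0, 0.14, 0, 0, 0],
    [0.09, 0, 0.17, 0, 0, 0],
    [0.09, 0, 0.18, 0, 0, 0],
    [0.03, 0, 0.2, 0, 0, 0],
    [0.03, 0, 0.2, 0, 0, 0],
    [0, 0, 0.1, 0, 0, 0],
    [0, 0, 0, 0, 0, 0],
    [0, 0, 0, 0, 0, 0]
  ]
}}

```text
time: 33.72
tool_pos: [0.5178, 0.2331, 0.0567]
ee_rot: [3.141, -0.0, 1.597]
wrist_force: [-0.2, 0.4, -0.3]
width: 0.0003
finger_force: 0.0
```

Run:
```python
from lev import *
lev()
```

```text
red 295 cen [235.  55.] phi 170.6 phi from pivot -3.8
```

The lever has snapped over (about −9.4°). I give it a light press to make sure, then move clear.

Request:
{"api": "drive_tool", "payload": {
  "commands": [
    [0, 0, 0.06, 0, 0, 0],
    [0, 0, 0.06, 0, 0, 0],
    [0, 0, 0.04, 0, 0, 0],
    [0, 0, 0, 0, 0, 0]
  ]
}}

```text
time: 34.28
tool_pos: [0.5184, 0.2332, 0.0541]
ee_rot: [3.139, -0.0, 1.597]
wrist_force: [-4.7, -2.5, 14.1]
width: 0.0003
finger_force: 6.6
```

Request:
{"api": "drive_tool", "payload": {
  "commands": [
    [0, 0, -0.3, 0, 0, 0],
    [0, 0, -0.8, 0, 0, 0],
    [0, 0, -0.9, 0, 0, 0],
    [0, 0, -0.9, 0, 0, 0],
    [0.5, 0, -0.5, 0, 0, 0],
    [0.5, 0, 0, 0, 0, 0],
    [0, 0, 0, 0, 0, 0],
    [0, 0, 0, 0, 0, 0]
  ]
}}

```text
time: 35.28
tool_pos: [0.5158, 0.2726, 0.1842]
ee_rot: [-3.138, 0.002, 1.597]
wrist_force: [0.3, -0.5, -0.3]
width: 0.0006
finger_force: 0.0
```

Run:
```python
from lev import *
lev()
for n in("scene","top"):
    s,R,t=cam(n);W=cloud(s,R,t);X,Y,Z=[W[...,i] for i in range(3)];hsv=cv2.cvtColor(s["image"],cv2.COLOR_BGR2HSV);H,S,V=[hsv[...,i] for i in range(3)]
    m=(H>20)&(H<35)&(S>110)&(abs(X-.52)<.05)&(Y>.05)&(Y<.16)&(Z>.03)&(Z<.09);P=W[m]*1000
    for g in (P[P[:,0]<520],P[P[:,0]>=520]):
        if len(g):print(n,len(g),g.mean(0).round(1),g.max(0).round(1))
    m=(Z>.08)&(Z<.09)&(abs(X-.523)<.03)&(Y<.09)&(Y>.025);P=W[m]*1000
    if len(P)>4:print(n,"grip",len(P),cv2.minAreaRect(P[:,:2].astype(np.float32)),np.median(P[:,2]))
print(get_obs()["wrist_force"],get_obs()["tool_pos"])
```

```text
red 399 cen [233.  55.] phi 169.8 phi from pivot -3.7
scene 22 [492.7 116.5  64.8] [496.4 121.   67.8]
scene 54 [550.6 116.9  61.2] [552.8 123.   67.6]
scene grip 317 ((523.9749755859375, 62.715576171875), (27.936996459960938, 46.02210235595703), 2.431887149810791) 87.15916379368392
top 23 [493.  113.5  61.7] [494.8 124.7  67.4]
top 24 [549.3 114.2  64. ] [551.6 121.4  68.4]
top grip 435 ((524.0444946289062, 59.50636291503906), (25.659652709960938, 45.27850341796875), 1.4966964721679688) 86.4381987196999
[-0.08625468 -0.66034237 -0.25003694] [0.51630616 0.27237413 0.1851469 ]
```

```bash
python3 -c "
from bench import close_job
print(close_job())"
```

```text
the job is handed in; nothing more can be done
None
```

The job is handed in at about 35 s: the block is in the cradle with its keeper to the latch, the hoop is hooked behind the keeper, the lever is closed at about −9.6°, and the arm is clear; I couldn't measure the hoop's stretch, and no verdict came back.

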